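Preload the spring of a cable reel by three crank turns

ROBOT

A 6-joint arm with a two-finger parallel gripper is mounted at the origin on a cart in front of the work surface, level with it; the furniture and walls round the work are solid. World frame = base frame: x ahead of the robot, y to its left, z up, the work surface at z = 0. Lengths are in mm, angles in rad, forces in N, time in s.
With the tool pointing down it reaches from about 350 to 850 mm from the base axis. Payload 8.1 kg.
Tool frame: the origin (TCP) lies between the finger pads; the fingertips stand 11 mm ahead of it and the grasp point (between the pads) lies 8 mm behind it; z points along the fingers, y is the line along which they close (so a half turn about z gives the same grasp; the last joint's range is limited). The gripper opens to 93 mm and grips with 3 to 60 N. Pads are 15 mm wide; open, the fingers measure 128 mm over their backs; the gripper's body (75 mm by 188 mm) begins 65 mm behind the grasp point.
Start: joints at [1.244, 0.13, 1.488, -0, 1.523, -0.085], TCP at [143.648, 582.555, 229.635] pointing down, gripper open.
Joint ranges: [-2.96, 2.96], [-0.89, 2.26], [0.02, 2.5], [-1.34, 4.48], [0, 2.73], [-2.66, 2.66]. Speed limits (rad/s): [2.39, 2.39, 2.79, 3.14, 3.14, 3.14].

INTERFACE

Orientations are given as a unit quaternion [w, x, y, z].
In Python, from plant import arm, cams, job gives the robot as it stands. The module is installed in compiled form; this text tells all that it offers.
- The arm moves only by the tool servo_tool, never from a script. Its argument "series" is a list of rows, each an object of numbers: "wx", "wy", "wz": the turn, a rotation vector about the world's x, y, z normalised to -1 to 1, where 1 is 180 degrees; "tx", "ty", "tz": the shift along the world's x, y, z normalised to -1 to 1, where 1 is 25 cm; "jaw": the opening, from 0 (shut) to 1 (fully open). A call has 1 to 12 rows; each row is the pose to reach, as a shift and turn from the pose commanded when the call began, turning the shorter way round; what a row does not reach only later rows make up. A row lasts 1/8 s, in which the tool goes at most 62.5 mm and 10.7 degrees, less where a joint would pass 70% of its speed; a pose out of reach is approached as far as the arm can. A call with a number of a shift or a turn outside -1 to 1 is refused whole. A call with a gripper value outside its range is refused whole. The fingers move at their own pace and stop on an object; "force" is the grip in N (left out, the last holds). Time passes only in rows, so rows that repeat a pose let the fingers close. It gives the time, the measured TCP pose, the force, the opening and the grip force at its end, in the units of the state.
- arm.read_state(): the state, without advancing time (a new reading comes with each control period).
- cams.capture(name): name is "scene" or "top"; returns a dict with "pixels" (384x512x3 uint8, red, green, blue), "K" (3x3 intrinsics, pixels), "pose" (4x4, takes a point from camera to world coordinates). Camera axes: x right, y down, z forward; pixel columns grow to the right and rows downward; lengths in mm; the calibration is good to about 2 mm. A picture is of the moment at which its call begins. There is no depth.
- job.close_job(): hands the job in; it is judged then, once.
The state is a dict: "time_s": time; "q": joint angles; "joint_velocities": joint speeds; "joint_efforts": joint torques, N m; "ee_pos": TCP position; "tcp_rot": TCP orientation; "wrist_force": force on the tool from outside, world axes, zero at the start; "torque": the same for the moment, N m; "grip_width": finger opening in mm; "finger_force": force on a finger pad.
Only numpy, scipy, OpenCV 4.12 (cv2) and the standard library are available. Lean on these libraries where they do the work, as an engineer would, in place of code of your own. Each camera call takes 0.05 s, during which the arm holds its last target. There are 200 camera calls.

TASK

Preload the spring of the blue reel on the bench: take the black crank handle on its top and wind it back, counter-clockwise seen from above, until you feel it come up gently against its stop, without forcing it, then wind it clockwise exactly three full turns from that stop. Let go of it there and push the red lock lever all the way over to its other side. Do not disturb the tools lying round the reel.

Things in the scene. Friction and masses are not known exactly. Their poses are not given: they have to be found in the camera images.
- reel: Spring-return reel lying flat and screwed to the bench: dark steel plate 190 x 170 mm, 10 mm thick, with a round blue housing 140 mm in diameter, its top 60 mm above the bench. Origin: on the bench surface, under the crank's axis. x points to the black outlet block on the housing's rim (reaches 87 mm out, 48 mm high), z is up, the lock lever stands on the -y side.
- crank_axis (a point): Point on the crank's vertical axis, 103 mm above the bench, level with the middle of the handle; arm and hub below it reach 80 mm. The spindle's stop is hidden in the housing, at no known angle: it is felt at the handle as a force that rises over the drag by the arm's 1.1 N per degree. Twisting the arm 17 degrees (19 N) does harm, at the stop or elsewhere.
- handle_center (a point): Middle of the black upright crank handle, a cylinder 22 mm in diameter and 50 mm tall (78 to 128 mm above the bench), 55 mm from the crank's axis. It spins freely on its own pin, so it can be held in a fixed direction while it is led round the circle. Nothing on the reel shows how many turns have been made.
- spindle: Steel spindle, 24 mm across, in the middle of the crank, its end 80 mm above the bench; origin on its axis, 60 mm above the bench; its y points to the handle while the arm is unloaded. A drag of about 4 N at the handle, either way, holds it where it is left; the reel's spring adds about 0.9 N per turn. It starts 0.2 to 1.25 turns clockwise of its stop; no other stop within five turns.
- crank: Flat aluminium crank arm, sprung on the spindle: under load the handle runs ahead of the spindle by 0.9 degree per N (64 N per rad), and springs back when let go. The turns of the spindle count. Origin on the axis, 60 mm above the bench; its y points to the handle.
- nut (a joint): Travel of a small nut hidden inside the housing, in m: 0 with the spindle at its stop, 0.0001 (0.1 mm) more for each clockwise turn of the crank. Far smaller than the noise of its reading, so it is no use for counting.
- lock_lever (a joint): Angle of the lock lever in rad: 0 as it starts, leaning to the reel's -x side (unlocked), 1.0 fully over, leaning to +x (locked). Stiff hinge: it stays where it is left and yields to about 2 N at the knob.
- lever_knob (a point): Centre of the red ball knob (18 mm in diameter) at the tip of the steel lock lever. The lever is 45 mm long, turns about a level hinge along the reel's y, 28 mm above the bench at reel x = 0, y = -125 mm; the knob moves from x = -22 to x = +22 mm, 67 mm above the bench at both ends. The grey cheeks beside the hinge are 36 mm high.
- tape_measure: Yellow tape measure standing on the bench on the reel's +y side, 32 x 74 x 60 mm, loose; origin at the centre of its underside. Leave alone.
- masking_tape: Roll of cream masking tape lying flat, 100 mm in diameter, 25 mm high, loose; origin at the centre of its underside. Leave alone.
- screwdriver_a: Screwdriver with a red handle lying on the bench past the lock lever, 227 mm long, 31 mm thick, loose; origin at the middle of its underside. Leave alone.

How it is judged:
By the outcome, as a careful person would: the job done as asked, in the order asked, and still so for the second after the job is handed in, with the robot touching nothing.
It also fails if it takes over 72 s, if anything falls off the work surface, if the arm or the gripper's body presses on something with over 40 N, if the wrist force passes 120 N, or if a joint passes its speed limit or range.

## Working session

There is one attempt and no reset: what is moved stays moved. The work goes in short steps, Python scripts to look and compute and a tool call to move; the robot and the scene stay as the last step left them, time stands still between calls to the robot, and variables do not carry over. Pictures are saved under pics/ and viewed, at most 10 in all, crops included, and the job is handed in when it is done.

Besides the shell and the picture viewer there is one more tool, called after "Call:" as name(argument=value, ...), one argument or row to a line, values as JSON. servo_tool: Moves the arm, as the interface text tells. Its arguments: {"type":"object","properties":{"series":{"type":"array"},"force":{"type":"number"}},"required":["series"]}

```bash
mkdir -p pics
python3 - <<'E'
from plant import arm,cams,job
import cv2,numpy as np
for n in("scene","top"):
    c=cams.capture(n);cv2.imwrite(f"pics/{n}0.png",c["pixels"][:,:,::-1]);print(n,c["K"].tolist(),c["pose"].round(4).tolist())
s=arm.read_state();print({k:np.round(v,3).tolist() for k,v in s.items()})
E
```

```text
scene [[386.961402854099, 0.0, 252.1859920795366], [0.0, 386.961402854099, 193.47998852484972], [0.0, 0.0, 1.0]] [[0.8747, -0.3427, 0.3428, 139.4668], [-0.4846, -0.6059, 0.6309, -594.8168], [-0.0086, -0.718, -0.696, 859.525], [0.0, 0.0, 0.0, 1.0]]
top [[370.3595857746221, 0.0, 253.48979426675933], [0.0, 370.3595857746221, 197.54883657339562], [0.0, 0.0, 1.0]] [[0.0025, -0.9971, 0.0765, 432.8063], [-1.0, -0.0029, -0.0051, 75.7906], [0.0053, -0.0765, -0.9971, 926.7366], [0.0, 0.0, 0.0, 1.0]]
{'time_s': 0.1, 'q': [1.244, 0.131, 1.489, -0.0, 1.523, -0.085], 'joint_velocities': [0.0, -0.001, -0.003, 0.001, 0.0, 0.001], 'joint_efforts': [0.001, -56.134, -49.31, 0.077, 0.029, -0.0], 'ee_pos': [143.513, 582.075, 228.705], 'tcp_rot': [-0.0, 0.121, 0.993, -0.001], 'wrist_force': [-0.788, 0.666, -0.238], 'torque': [-0.023, -0.014, -0.038], 'finger_force': 0.0, 'grip_width': 93.064}
```

View pics/scene0.png

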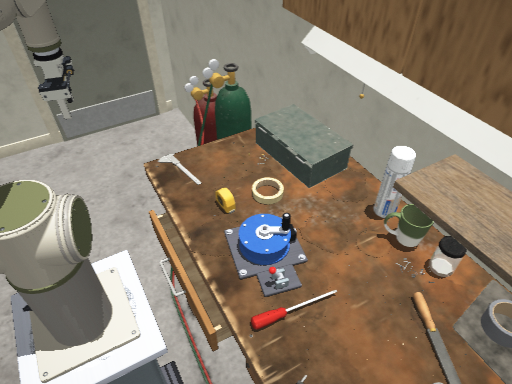

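View pics/top0.png

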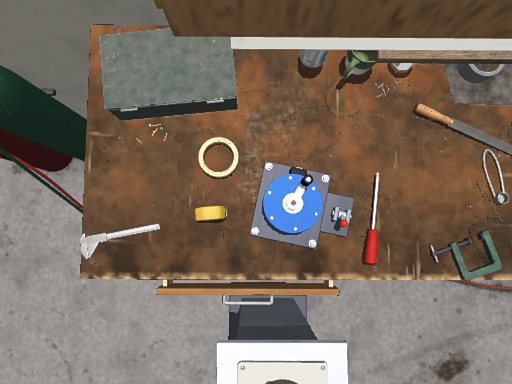

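The scene shows the reel at (266,240), with the handle at (286,220). In the top view the hub is near (293,203), the handle top (308,180), the red knob (344,223), the outlet block (298,170), the screwdriver x≈373 and the tape measure (211,214). I'll zoom in on both views.

Run:
```python
import cv2,numpy as np
a=cv2.imread("pics/top0.png")[150:260,240:390];b=cv2.imread("pics/scene0.png")[200:300,215:315]
cv2.imwrite("pics/c0.png",cv2.resize(a,None,fx=5,fy=5,interpolation=cv2.INTER_CUBIC))
cv2.imwrite("pics/c1.png",cv2.resize(b,None,fx=6,fy=6,interpolation=cv2.INTER_CUBIC))
```

```text
(no output)
```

View pics/c0.png

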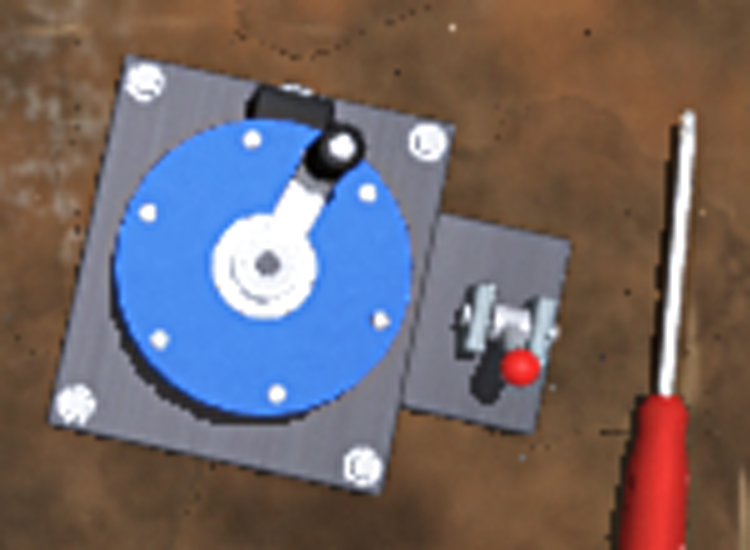

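View pics/c1.png

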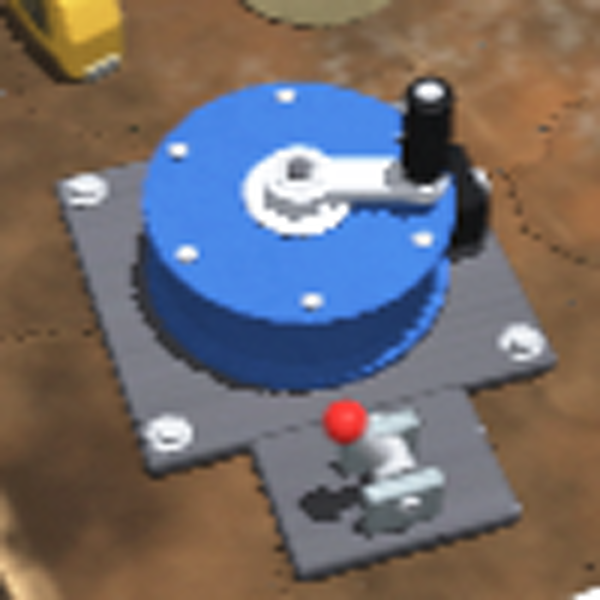

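The top crop shows the spindle end at (268,264), handle top (340,146), knob (520,367) and the four plate screws. The scene crop shows the spindle at (298,168), handle top (430,92) and knob (346,422).

```bash
cat > h.py <<'E'
from plant import arm,cams,job
import numpy as np
def onplane(c,u,v,z):
    d=c["pose"][:3,:3]@np.linalg.solve(c["K"],[u,v,1]);o=c["pose"][:3,3];return o+d*(z-o[2])/d[2]
E
python3 - <<'E'
from h import *
T=cams.capture("top");S=cams.capture("scene")
t=lambda x,y,z:onplane(T,x/5+240-.4,y/5+150-.4,z).round(1)
s=lambda x,y,z:onplane(S,x/6+215-.4,y/6+200-.4,z).round(1)
print("spin",t(268,264,80),s(298,168,80));print("handle",t(340,146,128),s(430,92,128));print("knob",t(520,367,67),s(346,422,67))
b=np.array([t(145,82,14),t(428,142,14),t(77,403,14),t(363,467,14)]);print(b,b.mean(0))
for p,q in((2,0),(3,1)):
    d=b[p]-b[q];print(np.degrees(np.arctan2(-d[1],-d[0])))
for p,q in((0,1),(2,3)):
    d=b[p]-b[q];print(np.degrees(np.arctan2(-d[0],d[1])))
print("screwdriver",t(625,540,15),t(620,410,15),t(660,385,5),t(686,110,5)); print("tape",onplane(T,196,208,60),onplane(T,227,220,60))
E
```

```text
spin [486.9 -19.6  80. ] [488.2 -17.7  80. ]
handle [535.3 -45.8 128. ] [537.5 -43.9 128. ]
knob [ 440.2 -137.7   67. ] [ 442.4 -135.3   67. ]
[[ 581.7   33.7   14. ]
 [ 552.1 -106.9   14. ]
 [ 422.5   67.2   14. ]
 [ 391.6  -73.    14. ]] [486.975 -19.75   14.   ]
-11.883216500498479
-11.926434285128222
-11.888658039627984
-12.429245786938381
screwdriver [ 356.5 -200.6   15. ] [ 419.7 -199.5   15. ] [ 432.  -222.7    5. ] [ 569.9 -238.8    5. ]
tape [474.41302249 205.83725461  60.        ] [446.56889699 133.09434255  60.        ]
```

Call:
servo_tool(
  series=[
    {"tx": 0.126,"ty": -0.2,"jaw": 1},
    {"tx": 0.251,"ty": -0.4,"jaw": 1},
    {"tx": 0.377,"ty": -0.6,"jaw": 1},
    {"tx": 0.502,"ty": -0.8,"jaw": 1},
    {"tx": 0.628,"ty": -1,"jaw": 1},
  ],
)

```text
validation failed for argument at $.se...
```

Call:
servo_tool(
  series=[
    {"tx": 0.126,"ty": -0.2,"jaw": 1},
    {"tx": 0.251,"ty": -0.4,"jaw": 1},
    {"tx": 0.377,"ty": -0.6,"jaw": 1},
    {"tx": 0.502,"ty": -0.8,"jaw": 1},
    {"tx": 0.628,"ty": -1,"jaw": 1},
  ],
)

```text
validation failed for argument at $.se...
```

Call:
servo_tool(
  series=[
    {"tx": 0.1,"ty": -0.17,"jaw": 1},
    {"tx": 0.2,"ty": -0.34,"jaw": 1},
    {"tx": 0.315,"ty": -0.51,"jaw": 1},
    {"tx": 0.315,"ty": -0.51,"tz": -0.1,"jaw": 1},
    {"tx": 0.315,"ty": -0.51,"tz": -0.2,"jaw": 1},
    {"tx": 0.315,"ty": -0.51,"tz": -0.2,"jaw": 1},
    {"tx": 0.315,"ty": -0.51,"tz": -0.2,"jaw": 1},
  ],
)

```text
validation failed for argument at $.se...
```

Call:
servo_tool(
  series=[
    {"wx": 0,"wy": 0,"wz": 0,"tx": 0.126,"ty": -0.2,"tz": 0,"jaw": 1},
    {"wx": 0,"wy": 0,"wz": 0,"tx": 0.251,"ty": -0.4,"tz": 0,"jaw": 1},
    {"wx": 0,"wy": 0,"wz": 0,"tx": 0.377,"ty": -0.6,"tz": 0,"jaw": 1},
    {"wx": 0,"wy": 0,"wz": 0,"tx": 0.502,"ty": -0.8,"tz": 0,"jaw": 1},
    {"wx": 0,"wy": 0,"wz": 0,"tx": 0.628,"ty": -1,"tz": 0,"jaw": 1},
  ],
)

```text
time_s: 0.82
ee_pos: [301.2, 330.9, 229.6]
tcp_rot: [0.0, 0.12, 0.993, 0.0]
wrist_force: [0.3, 0.4, -0.5]
grip_width: 93.3
finger_force: 0.0
```

Call:
servo_tool(
  series=[
    {"wx": 0,"wy": 0,"wz": 0,"tx": 0.126,"ty": -0.2,"tz": 0,"jaw": 1},
    {"wx": 0,"wy": 0,"wz": 0,"tx": 0.251,"ty": -0.4,"tz": 0,"jaw": 1},
    {"wx": 0,"wy": 0,"wz": 0,"tx": 0.377,"ty": -0.6,"tz": 0,"jaw": 1},
    {"wx": 0,"wy": 0,"wz": 0,"tx": 0.502,"ty": -0.8,"tz": 0,"jaw": 1},
    {"wx": 0,"wy": 0,"wz": 0,"tx": 0.628,"ty": -1,"tz": 0,"jaw": 1},
  ],
)

```text
time_s: 1.45
ee_pos: [458.4, 80.7, 229.8]
tcp_rot: [0.0, 0.121, 0.993, 0.0]
wrist_force: [0.1, 0.3, -0.0]
grip_width: 92.5
finger_force: 0.0
```

Call:
servo_tool(
  series=[
    {"wx": 0,"wy": 0,"wz": 0,"tx": 0.1,"ty": -0.17,"tz": 0,"jaw": 1},
    {"wx": 0,"wy": 0,"wz": 0,"tx": 0.2,"ty": -0.34,"tz": 0,"jaw": 1},
    {"wx": 0,"wy": 0,"wz": 0,"tx": 0.315,"ty": -0.51,"tz": 0,"jaw": 1},
    {"wx": 0,"wy": 0,"wz": 0,"tx": 0.315,"ty": -0.51,"tz": -0.15,"jaw": 1},
    {"wx": 0,"wy": 0,"wz": 0,"tx": 0.315,"ty": -0.51,"tz": -0.2,"jaw": 1},
    {"wx": 0,"wy": 0,"wz": 0,"tx": 0.315,"ty": -0.51,"tz": -0.2,"jaw": 1},
  ],
)

```text
time_s: 2.2
ee_pos: [535.3, -44.3, 178.6]
tcp_rot: [-0.001, 0.12, 0.993, 0.0]
wrist_force: [0.3, 0.5, 0.5]
grip_width: 93.2
finger_force: 0.0
```

Call:
servo_tool(
  series=[
    {"wx": 0,"wy": 0,"wz": 0,"tx": 0,"ty": 0,"tz": -0.17,"jaw": 1},
    {"wx": 0,"wy": 0,"wz": 0,"tx": 0,"ty": 0,"tz": -0.33,"jaw": 1},
    {"wx": 0,"wy": 0,"wz": 0,"tx": 0,"ty": 0,"tz": -0.33,"jaw": 0.35},
    {"wx": 0,"wy": 0,"wz": 0,"tx": 0,"ty": 0,"tz": -0.33,"jaw": 0.35},
    {"wx": 0,"wy": 0,"wz": 0,"tx": 0,"ty": 0,"tz": -0.33,"jaw": 0.35},
  ],
  force=20,
)

```text
time_s: 2.82
ee_pos: [538.2, -45.1, 100.0]
tcp_rot: [0.002, 0.12, 0.993, -0.0]
wrist_force: [0.3, -0.2, -0.7]
grip_width: 67.4
finger_force: 0.0
```

Call:
servo_tool(
  series=[
    {"wx": 0,"wy": 0,"wz": 0,"tx": 0,"ty": 0,"tz": 0,"jaw": 0},
    {"wx": 0,"wy": 0,"wz": 0,"tx": 0,"ty": 0,"tz": 0,"jaw": 0},
    {"wx": 0,"wy": 0,"wz": 0,"tx": 0,"ty": 0,"tz": 0,"jaw": 0},
    {"wx": 0,"wy": 0,"wz": 0,"tx": 0,"ty": 0,"tz": 0,"jaw": 0},
  ],
  force=20,
)

```text
time_s: 3.32
ee_pos: [536.4, -45.0, 97.1]
tcp_rot: [-0.0, 0.121, 0.993, 0.0]
wrist_force: [0.3, -0.6, 0.6]
grip_width: 27.4
finger_force: 0.0
```

Run:
```python
from h import *
import cv2
P=[];F=[]
for i in range(6):
    c=cams.capture("top" if i else "scene")
    if i==0: cv2.imwrite("pics/g.png",cv2.resize(c["pixels"][180:300,200:340,::-1],None,fx=4,fy=4))
    s=arm.read_state();P.append(s["ee_pos"]);F.append(s["wrist_force"])
print(np.mean(P,0),np.std(P,0),np.mean(F,0),np.std(F,0),s["grip_width"],s["q"])
# table of per-10deg moves
th=-28.2
for k in range(0,36):
    a=np.radians(th+10*k);b=np.radians(th+10*(k+1));d=55*(np.array([np.cos(b),np.sin(b)])-[np.cos(a),np.sin(a)])/250
    print(k,round(th+10*k,1),d.round(4),end=" | ")
```

```text
[536.31860758 -45.24935985  97.10192136] [0.02413596 0.09250389 0.01920448] [-0.38094816 -2.67268871  0.14771171] [0.18932441 0.74474386 0.31835547] 21.82841872710666 [-1.79140707e-01  6.91956139e-02  1.80227367e+00 -4.44770005e-04
  1.27019095e+00 -1.50785498e+00]
0 -28.2 [0.0151 0.0352] | 1 -18.2 [0.0088 0.0373] | 2 -8.2 [0.0021 0.0383] | 3 1.8 [-0.0045  0.0381] | 4 11.8 [-0.0111  0.0367] | 5 21.8 [-0.0173  0.0342] | 6 31.8 [-0.023   0.0307] | 7 41.8 [-0.028   0.0263] | 8 51.8 [-0.0321  0.021 ] | 9 61.8 [-0.0352  0.0151] | 10 71.8 [-0.0373  0.0088] | 11 81.8 [-0.0383  0.0021] | 12 91.8 [-0.0381 -0.0045] | 13 101.8 [-0.0367 -0.0111] | 14 111.8 [-0.0342 -0.0173] | 15 121.8 [-0.0307 -0.023 ] | 16 131.8 [-0.0263 -0.028 ] | 17 141.8 [-0.021  -0.0321] | 18 151.8 [-0.0151 -0.0352] | 19 161.8 [-0.0088 -0.0373] | 20 171.8 [-0.0021 -0.0383] | 21 181.8 [ 0.0045 -0.0381] | 22 191.8 [ 0.0111 -0.0367] | 23 201.8 [ 0.0173 -0.0342] | 24 211.8 [ 0.023  -0.0307] | 25 221.8 [ 0.028  -0.0263] | 26 231.8 [ 0.0321 -0.021 ] | 27 241.8 [ 0.0352 -0.0151] | 28 251.8 [ 0.0373 -0.0088] | 29 261.8 [ 0.0383 -0.0021] | 30 271.8 [0.0381 0.0045] | 31 281.8 [0.0367 0.0111] | 32 291.8 [0.0342 0.0173] | 33 301.8 [0.0307 0.023 ] | 34 311.8 [0.0263 0.028 ] | 35 321.8 [0.021  0.0321] |
```

View pics/g.png

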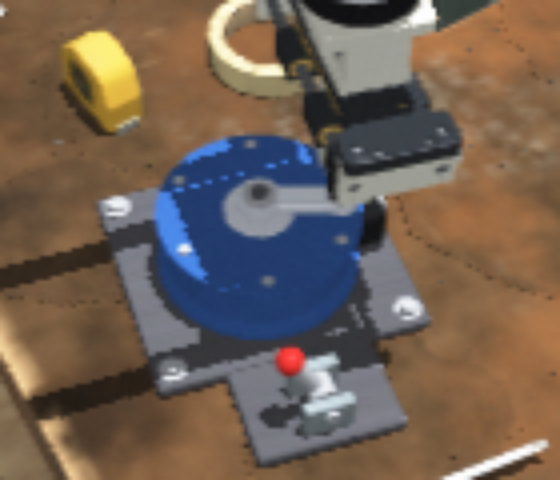

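The picture shows the jaws around the handle just before they closed, and the width now reads 21.8 mm, so it is gripped. The first 70° is known to be free, so I'll wind that far counter-clockwise.

Call:
servo_tool(
  series=[
    {"wx": 0,"wy": 0,"wz": 0,"tx": 0.0151,"ty": 0.0352,"tz": 0,"jaw": 0},
    {"wx": 0,"wy": 0,"wz": 0,"tx": 0.0239,"ty": 0.0725,"tz": 0,"jaw": 0},
    {"wx": 0,"wy": 0,"wz": 0,"tx": 0.026,"ty": 0.1108,"tz": 0,"jaw": 0},
    {"wx": 0,"wy": 0,"wz": 0,"tx": 0.0215,"ty": 0.1489,"tz": 0,"jaw": 0},
    {"wx": 0,"wy": 0,"wz": 0,"tx": 0.0104,"ty": 0.1856,"tz": 0,"jaw": 0},
    {"wx": 0,"wy": 0,"wz": 0,"tx": -0.0069,"ty": 0.2198,"tz": 0,"jaw": 0},
    {"wx": 0,"wy": 0,"wz": 0,"tx": -0.0299,"ty": 0.2505,"tz": 0,"jaw": 0},
    {"wx": 0,"wy": 0,"wz": 0,"tx": -0.0299,"ty": 0.2505,"tz": 0,"jaw": 0},
  ],
)

```text
time_s: 4.62
ee_pos: [527.7, 17.7, 96.7]
tcp_rot: [-0.001, 0.12, 0.993, -0.001]
wrist_force: [-4.9, -8.2, 1.3]
grip_width: 21.4
finger_force: 20.0
```

```bash
cat >> h.py <<'E'
def avg(n=4,C=(487.9,-19.2)):
    P=[];F=[]
    for i in range(n):
        cams.capture("top");s=arm.read_state();P.append(s["ee_pos"]);F.append(s["wrist_force"])
    p=np.mean(P,0);f=np.mean(F,0);d=p[:2]-C;a=np.arctan2(d[1],d[0])
    t=np.array([-np.sin(a),np.cos(a)]);r=np.array([np.cos(a),np.sin(a)])
    print("t",s["time_s"],"pos",p.round(2),"F",f.round(2),"R %.2f ang %.2f Ft %.2f Fr %.2f w %.1f"%(np.hypot(*d),np.degrees(a),f[:2]@t,f[:2]@r,s["grip_width"]))
E
python3 -c "
from h import *
avg()"
```

```text
t 4.825 pos [527.85  17.5   96.72] F [-4.73 -6.92  1.58] R 54.25 ang 42.58 Ft -1.89 Fr -8.17 w 21.6
```

```bash
cat >> h.py <<'E'
def table(cmd,C,a0,step,n,R=55.):
    """cumulative (tx,ty) from commanded cmd to circle points"""
    for k in range(1,n+1):
        a=np.radians(a0+step*k);p=np.array(C)+R*np.array([np.cos(a),np.sin(a)])
        print(k,round(a0+step*k,1),"cum",((p-cmd)/250).round(4),end=" ")
        if k>1:print("inc",((p-q)/250).round(4),end="")
        print();q=p
E
python3 -c "
from h import *
table((528.9,17.7),(487.5,-19.9),42.8,10,38)"
```

```text
1 52.8 cum [-0.0326  0.0248] 
2 62.8 cum [-0.065   0.0453] inc [-0.0325  0.0204]
3 72.8 cum [-0.1005  0.0598] inc [-0.0355  0.0145]
4 82.8 cum [-0.138   0.0679] inc [-0.0375  0.0081]
5 92.8 cum [-0.1763  0.0693] inc [-0.0383  0.0015]
6 102.8 cum [-0.2143  0.0641] inc [-0.038  -0.0052]
7 112.8 cum [-0.2509  0.0524] inc [-0.0365 -0.0117]
8 122.8 cum [-0.2848  0.0345] inc [-0.0339 -0.0179]
9 132.8 cum [-0.3151  0.011 ] inc [-0.0303 -0.0235]
10 142.8 cum [-0.3408 -0.0174] inc [-0.0258 -0.0284]
11 152.8 cum [-0.3613 -0.0498] inc [-0.0204 -0.0325]
12 162.8 cum [-0.3758 -0.0853] inc [-0.0145 -0.0355]
13 172.8 cum [-0.3839 -0.1228] inc [-0.0081 -0.0375]
14 182.8 cum [-0.3853 -0.1611] inc [-0.0015 -0.0383]
15 192.8 cum [-0.3801 -0.1991] inc [ 0.0052 -0.038 ]
16 202.8 cum [-0.3684 -0.2357] inc [ 0.0117 -0.0365]
17 212.8 cum [-0.3505 -0.2696] inc [ 0.0179 -0.0339]
18 222.8 cum [-0.327  -0.2999] inc [ 0.0235 -0.0303]
19 232.8 cum [-0.2986 -0.3256] inc [ 0.0284 -0.0258]
20 242.8 cum [-0.2662 -0.3461] inc [ 0.0325 -0.0204]
21 252.8 cum [-0.2307 -0.3606] inc [ 0.0355 -0.0145]
22 262.8 cum [-0.1932 
[... 160 characters left out ...]
3532] inc [0.0365 0.0117]
26 302.8 cum [-0.0464 -0.3353] inc [0.0339 0.0179]
27 312.8 cum [-0.0161 -0.3118] inc [0.0303 0.0235]
28 322.8 cum [ 0.0096 -0.2834] inc [0.0258 0.0284]
29 332.8 cum [ 0.0301 -0.251 ] inc [0.0204 0.0325]
30 342.8 cum [ 0.0446 -0.2155] inc [0.0145 0.0355]
31 352.8 cum [ 0.0527 -0.178 ] inc [0.0081 0.0375]
32 362.8 cum [ 0.0541 -0.1397] inc [0.0015 0.0383]
33 372.8 cum [ 0.0489 -0.1017] inc [-0.0052  0.038 ]
34 382.8 cum [ 0.0372 -0.0651] inc [-0.0117  0.0365]
35 392.8 cum [ 0.0193 -0.0312] inc [-0.0179  0.0339]
36 402.8 cum [-0.0042 -0.0009] inc [-0.0235  0.0303]
37 412.8 cum [-0.0326  0.0248] inc [-0.0284  0.0258]
38 422.8 cum [-0.065   0.0453] inc [-0.0325  0.0204]
```

Call:
servo_tool(
  series=[
    {"wx": 0,"wy": 0,"wz": 0,"tx": -0.0326,"ty": 0.0248,"tz": 0,"jaw": 0},
    {"wx": 0,"wy": 0,"wz": 0,"tx": -0.0326,"ty": 0.0248,"tz": 0,"jaw": 0},
  ],
)

```text
time_s: 5.08
ee_pos: [520.2, 24.1, 97.0]
tcp_rot: [-0.0, 0.12, 0.993, -0.0]
wrist_force: [-0.7, -5.8, -0.1]
grip_width: 21.7
finger_force: 20.0
```

Call:
servo_tool(
  series=[
    {"wx": 0,"wy": 0,"wz": 0,"tx": -0.0325,"ty": 0.0204,"tz": 0,"jaw": 0},
    {"wx": 0,"wy": 0,"wz": 0,"tx": -0.0325,"ty": 0.0204,"tz": 0,"jaw": 0},
  ],
)

```text
time_s: 5.32
ee_pos: [512.3, 29.0, 97.0]
tcp_rot: [0.0, 0.12, 0.993, -0.001]
wrist_force: [-0.8, -6.1, -0.7]
grip_width: 21.7
finger_force: 20.0
```

Call:
servo_tool(
  series=[
    {"wx": 0,"wy": 0,"wz": 0,"tx": -0.0365,"ty": 0.012,"tz": 0,"jaw": 0},
    {"wx": 0,"wy": 0,"wz": 0,"tx": -0.0365,"ty": 0.012,"tz": 0,"jaw": 0},
  ],
)

```text
time_s: 5.58
ee_pos: [503.6, 32.3, 97.2]
tcp_rot: [0.0, 0.12, 0.993, -0.0]
wrist_force: [1.2, -3.7, -1.7]
grip_width: 21.9
finger_force: 20.0
```

Call:
servo_tool(
  series=[
    {"wx": 0,"wy": 0,"wz": 0,"tx": -0.0375,"ty": 0.0075,"tz": 0,"jaw": 0},
    {"wx": 0,"wy": 0,"wz": 0,"tx": -0.0375,"ty": 0.0075,"tz": 0,"jaw": 0},
  ],
)

```text
time_s: 5.82
ee_pos: [494.8, 34.2, 97.4]
tcp_rot: [0.001, 0.12, 0.993, 0.0]
wrist_force: [4.6, -2.7, -3.8]
grip_width: 22.0
finger_force: 20.0
```

Call:
servo_tool(
  series=[
    {"wx": 0,"wy": 0,"wz": 0,"tx": -0.0192,"ty": 0.001,"tz": 0,"jaw": 0},
    {"wx": 0,"wy": 0,"wz": 0,"tx": -0.0192,"ty": 0.001,"tz": 0,"jaw": 0},
  ],
)

```text
time_s: 6.08
ee_pos: [491.0, 34.5, 97.6]
tcp_rot: [0.002, 0.121, 0.993, 0.001]
wrist_force: [8.1, -2.3, -6.6]
grip_width: 21.5
finger_force: 20.0
```

```bash
python3 -c "
from h import *
avg(8,(487.5,-19.9))"
```

```text
t 6.475 pos [491.11  34.46  97.54] F [ 7.94 -1.82 -6.24] R 54.48 ang 86.20 Ft -8.04 Fr -1.29 w 21.8
```

Call:
servo_tool(
  series=[
    {"wx": 0,"wy": 0,"wz": 0,"tx": -0.0115,"ty": 0,"tz": 0,"jaw": 0},
    {"wx": 0,"wy": 0,"wz": 0,"tx": -0.0115,"ty": 0,"tz": 0,"jaw": 0},
  ],
)

```text
time_s: 6.72
ee_pos: [488.7, 34.5, 97.7]
tcp_rot: [0.002, 0.121, 0.993, 0.001]
wrist_force: [10.3, -1.8, -7.8]
grip_width: 21.7
finger_force: 20.0
```

```bash
python3 -c "
from h import *
avg(8,(487.5,-19.9))"
```

```text
t 7.125 pos [488.8   34.53  97.68] F [10.46 -1.69 -7.45] R 54.45 ang 88.63 Ft -10.50 Fr -1.44 w 21.8
```

The stop is found: the slope is 1.0 N/deg, which puts the spindle at about 79.1°, and the start was 0.3 turn away, which is consistent. Now I'll wind clockwise.

```bash
cat >> h.py <<'E'
def rows(cmd,C,a0,step,n,R=55.):
    import json
    out=[]
    for k in range(1,n+1):
        a=np.radians(a0+step*k);p=(np.array(C)+R*np.array([np.cos(a),np.sin(a)])-cmd)/250
        out.append((round(float(p[0]),4),round(float(p[1]),4)))
    print(out)
E
python3 -c "
from h import *
rows((486.45,34.13),(487.3,-20.3),90,-10,12)"
```

```text
[(0.0416, -0.0011), (0.0786, -0.011), (0.1134, -0.0272), (0.1448, -0.0492), (0.1719, -0.0763), (0.1939, -0.1077), (0.2101, -0.1425), (0.2201, -0.1795), (0.2234, -0.2177), (0.2201, -0.2559), (0.2101, -0.293), (0.1939, -0.3277)]
```

Call:
servo_tool(
  series=[
    {"wx": 0,"wy": 0,"wz": 0,"tx": 0.0416,"ty": -0.0011,"tz": 0,"jaw": 0},
    {"wx": 0,"wy": 0,"wz": 0,"tx": 0.0786,"ty": -0.011,"tz": 0,"jaw": 0},
    {"wx": 0,"wy": 0,"wz": 0,"tx": 0.1134,"ty": -0.0272,"tz": 0,"jaw": 0},
    {"wx": 0,"wy": 0,"wz": 0,"tx": 0.1448,"ty": -0.0492,"tz": 0,"jaw": 0},
    {"wx": 0,"wy": 0,"wz": 0,"tx": 0.1719,"ty": -0.0763,"tz": 0,"jaw": 0},
    {"wx": 0,"wy": 0,"wz": 0,"tx": 0.1939,"ty": -0.1077,"tz": 0,"jaw": 0},
    {"wx": 0,"wy": 0,"wz": 0,"tx": 0.2101,"ty": -0.1425,"tz": 0,"jaw": 0},
    {"wx": 0,"wy": 0,"wz": 0,"tx": 0.2201,"ty": -0.1795,"tz": 0,"jaw": 0},
    {"wx": 0,"wy": 0,"wz": 0,"tx": 0.2234,"ty": -0.2177,"tz": 0,"jaw": 0},
    {"wx": 0,"wy": 0,"wz": 0,"tx": 0.2201,"ty": -0.2559,"tz": 0,"jaw": 0},
    {"wx": 0,"wy": 0,"wz": 0,"tx": 0.2101,"ty": -0.293,"tz": 0,"jaw": 0},
    {"wx": 0,"wy": 0,"wz": 0,"tx": 0.1939,"ty": -0.3277,"tz": 0,"jaw": 0},
  ],
)

```text
time_s: 8.62
ee_pos: [535.3, -47.5, 97.0]
tcp_rot: [0.0, 0.121, 0.993, 0.001]
wrist_force: [-1.3, 6.0, -0.4]
grip_width: 21.6
finger_force: 20.0
```

```bash
python3 -c "
from h import *
avg(3,(487.5,-19.9))
rows((534.93,-47.8),(487.3,-20.3),-30,-10,12)"
```

```text
t 8.775 pos [534.95 -48.09  97.02] F [-1.71  3.32 -0.18] R 55.19 ang -30.71 Ft 1.98 Fr -3.16 w 21.4
[(-0.022, -0.0314), (-0.0491, -0.0585), (-0.0805, -0.0805), (-0.1153, -0.0967), (-0.1523, -0.1067), (-0.1905, -0.11), (-0.2287, -0.1067), (-0.2658, -0.0967), (-0.3005, -0.0805), (-0.3319, -0.0585), (-0.359, -0.0314), (-0.381, 0.0)]
```

Call:
servo_tool(
  series=[
    {"wx": 0,"wy": 0,"wz": 0,"tx": -0.022,"ty": -0.0314,"tz": 0,"jaw": 0},
    {"wx": 0,"wy": 0,"wz": 0,"tx": -0.0491,"ty": -0.0585,"tz": 0,"jaw": 0},
    {"wx": 0,"wy": 0,"wz": 0,"tx": -0.0805,"ty": -0.0805,"tz": 0,"jaw": 0},
    {"wx": 0,"wy": 0,"wz": 0,"tx": -0.1153,"ty": -0.0967,"tz": 0,"jaw": 0},
    {"wx": 0,"wy": 0,"wz": 0,"tx": -0.1523,"ty": -0.1067,"tz": 0,"jaw": 0},
    {"wx": 0,"wy": 0,"wz": 0,"tx": -0.1905,"ty": -0.11,"tz": 0,"jaw": 0},
    {"wx": 0,"wy": 0,"wz": 0,"tx": -0.2287,"ty": -0.1067,"tz": 0,"jaw": 0},
    {"wx": 0,"wy": 0,"wz": 0,"tx": -0.2658,"ty": -0.0967,"tz": 0,"jaw": 0},
    {"wx": 0,"wy": 0,"wz": 0,"tx": -0.3005,"ty": -0.0805,"tz": 0,"jaw": 0},
    {"wx": 0,"wy": 0,"wz": 0,"tx": -0.3319,"ty": -0.0585,"tz": 0,"jaw": 0},
    {"wx": 0,"wy": 0,"wz": 0,"tx": -0.359,"ty": -0.0314,"tz": 0,"jaw": 0},
    {"wx": 0,"wy": 0,"wz": 0,"tx": -0.381,"ty": 0,"tz": 0,"jaw": 0},
  ],
)

```text
time_s: 10.28
ee_pos: [440.3, -49.1, 97.5]
tcp_rot: [0.001, 0.121, 0.993, -0.001]
wrist_force: [3.0, -4.4, -3.7]
grip_width: 21.4
finger_force: 20.0
```

```bash
python3 -c "
from h import *
avg(3,(487.5,-19.9))
rows((439.68,-47.8),(487.3,-20.3),-150,-10,12)
rows((487.3,34.7),(487.3,-20.3),90,-10,12)"
```

```text
t 10.425 pos [439.92 -48.32  97.37] F [ 0.04 -3.21 -1.95] R 55.42 ang -149.15 Ft 2.78 Fr 1.61 w 21.5
[(-0.0163, 0.0348), (-0.0262, 0.0718), (-0.0295, 0.11), (-0.0262, 0.1482), (-0.0163, 0.1852), (-0.0, 0.22), (0.022, 0.2514), (0.0491, 0.2785), (0.0805, 0.3005), (0.1152, 0.3167), (0.1523, 0.3267), (0.1905, 0.33)]
[(0.0382, -0.0033), (0.0752, -0.0133), (0.11, -0.0295), (0.1414, -0.0515), (0.1685, -0.0786), (0.1905, -0.11), (0.2067, -0.1448), (0.2167, -0.1818), (0.22, -0.22), (0.2167, -0.2582), (0.2067, -0.2952), (0.1905, -0.33)]
```

Call:
servo_tool(
  series=[
    {"wx": 0,"wy": 0,"wz": 0,"tx": -0.0163,"ty": 0.0348,"tz": 0,"jaw": 0},
    {"wx": 0,"wy": 0,"wz": 0,"tx": -0.0262,"ty": 0.0718,"tz": 0,"jaw": 0},
    {"wx": 0,"wy": 0,"wz": 0,"tx": -0.0295,"ty": 0.11,"tz": 0,"jaw": 0},
    {"wx": 0,"wy": 0,"wz": 0,"tx": -0.0262,"ty": 0.1482,"tz": 0,"jaw": 0},
    {"wx": 0,"wy": 0,"wz": 0,"tx": -0.0163,"ty": 0.1852,"tz": 0,"jaw": 0},
    {"wx": 0,"wy": 0,"wz": 0,"tx": 0,"ty": 0.22,"tz": 0,"jaw": 0},
    {"wx": 0,"wy": 0,"wz": 0,"tx": 0.022,"ty": 0.2514,"tz": 0,"jaw": 0},
    {"wx": 0,"wy": 0,"wz": 0,"tx": 0.0491,"ty": 0.2785,"tz": 0,"jaw": 0},
    {"wx": 0,"wy": 0,"wz": 0,"tx": 0.0805,"ty": 0.3005,"tz": 0,"jaw": 0},
    {"wx": 0,"wy": 0,"wz": 0,"tx": 0.1152,"ty": 0.3167,"tz": 0,"jaw": 0},
    {"wx": 0,"wy": 0,"wz": 0,"tx": 0.1523,"ty": 0.3267,"tz": 0,"jaw": 0},
    {"wx": 0,"wy": 0,"wz": 0,"tx": 0.1905,"ty": 0.33,"tz": 0,"jaw": 0},
  ],
)

```text
time_s: 11.92
ee_pos: [486.9, 34.8, 97.0]
tcp_rot: [-0.001, 0.121, 0.993, -0.0]
wrist_force: [-5.3, -0.7, 2.3]
grip_width: 21.7
finger_force: 20.0
```

```bash
python3 -c "
from h import *
avg(3,(487.5,-19.9))"
```

```text
t 12.075 pos [487.61  34.73  97.11] F [-3.42 -0.25  2.7 ] R 54.63 ang 89.89 Ft 3.42 Fr -0.26 w 21.7
```

Forces are low, so I'll do the second turn in one batch.

Call:
servo_tool(
  series=[
    {"wx": 0,"wy": 0,"wz": 0,"tx": 0.0382,"ty": -0.0033,"tz": 0,"jaw": 0},
    {"wx": 0,"wy": 0,"wz": 0,"tx": 0.0752,"ty": -0.0133,"tz": 0,"jaw": 0},
    {"wx": 0,"wy": 0,"wz": 0,"tx": 0.11,"ty": -0.0295,"tz": 0,"jaw": 0},
    {"wx": 0,"wy": 0,"wz": 0,"tx": 0.1414,"ty": -0.0515,"tz": 0,"jaw": 0},
    {"wx": 0,"wy": 0,"wz": 0,"tx": 0.1685,"ty": -0.0786,"tz": 0,"jaw": 0},
    {"wx": 0,"wy": 0,"wz": 0,"tx": 0.1905,"ty": -0.11,"tz": 0,"jaw": 0},
    {"wx": 0,"wy": 0,"wz": 0,"tx": 0.2067,"ty": -0.1448,"tz": 0,"jaw": 0},
    {"wx": 0,"wy": 0,"wz": 0,"tx": 0.2167,"ty": -0.1818,"tz": 0,"jaw": 0},
    {"wx": 0,"wy": 0,"wz": 0,"tx": 0.22,"ty": -0.22,"tz": 0,"jaw": 0},
    {"wx": 0,"wy": 0,"wz": 0,"tx": 0.2167,"ty": -0.2582,"tz": 0,"jaw": 0},
    {"wx": 0,"wy": 0,"wz": 0,"tx": 0.2067,"ty": -0.2952,"tz": 0,"jaw": 0},
    {"wx": 0,"wy": 0,"wz": 0,"tx": 0.1905,"ty": -0.33,"tz": 0,"jaw": 0},
  ],
)

```text
time_s: 13.58
ee_pos: [535.4, -46.9, 97.2]
tcp_rot: [0.001, 0.121, 0.993, 0.001]
wrist_force: [1.4, 6.2, -1.5]
grip_width: 21.6
finger_force: 20.0
```

Call:
servo_tool(
  series=[
    {"wx": 0,"wy": 0,"wz": 0,"tx": -0.022,"ty": -0.0314,"tz": 0,"jaw": 0},
    {"wx": 0,"wy": 0,"wz": 0,"tx": -0.0491,"ty": -0.0585,"tz": 0,"jaw": 0},
    {"wx": 0,"wy": 0,"wz": 0,"tx": -0.0805,"ty": -0.0805,"tz": 0,"jaw": 0},
    {"wx": 0,"wy": 0,"wz": 0,"tx": -0.1153,"ty": -0.0967,"tz": 0,"jaw": 0},
    {"wx": 0,"wy": 0,"wz": 0,"tx": -0.1523,"ty": -0.1067,"tz": 0,"jaw": 0},
    {"wx": 0,"wy": 0,"wz": 0,"tx": -0.1905,"ty": -0.11,"tz": 0,"jaw": 0},
    {"wx": 0,"wy": 0,"wz": 0,"tx": -0.2287,"ty": -0.1067,"tz": 0,"jaw": 0},
    {"wx": 0,"wy": 0,"wz": 0,"tx": -0.2658,"ty": -0.0967,"tz": 0,"jaw": 0},
    {"wx": 0,"wy": 0,"wz": 0,"tx": -0.3005,"ty": -0.0805,"tz": 0,"jaw": 0},
    {"wx": 0,"wy": 0,"wz": 0,"tx": -0.3319,"ty": -0.0585,"tz": 0,"jaw": 0},
    {"wx": 0,"wy": 0,"wz": 0,"tx": -0.359,"ty": -0.0314,"tz": 0,"jaw": 0},
    {"wx": 0,"wy": 0,"wz": 0,"tx": -0.381,"ty": 0,"tz": 0,"jaw": 0},
  ],
)

```text
time_s: 15.08
ee_pos: [440.2, -48.9, 97.5]
tcp_rot: [0.001, 0.121, 0.993, -0.001]
wrist_force: [3.4, -5.1, -3.1]
grip_width: 21.5
finger_force: 20.0
```

Call:
servo_tool(
  series=[
    {"wx": 0,"wy": 0,"wz": 0,"tx": -0.0163,"ty": 0.0348,"tz": 0,"jaw": 0},
    {"wx": 0,"wy": 0,"wz": 0,"tx": -0.0262,"ty": 0.0718,"tz": 0,"jaw": 0},
    {"wx": 0,"wy": 0,"wz": 0,"tx": -0.0295,"ty": 0.11,"tz": 0,"jaw": 0},
    {"wx": 0,"wy": 0,"wz": 0,"tx": -0.0262,"ty": 0.1482,"tz": 0,"jaw": 0},
    {"wx": 0,"wy": 0,"wz": 0,"tx": -0.0163,"ty": 0.1852,"tz": 0,"jaw": 0},
    {"wx": 0,"wy": 0,"wz": 0,"tx": 0,"ty": 0.22,"tz": 0,"jaw": 0},
    {"wx": 0,"wy": 0,"wz": 0,"tx": 0.022,"ty": 0.2514,"tz": 0,"jaw": 0},
    {"wx": 0,"wy": 0,"wz": 0,"tx": 0.0491,"ty": 0.2785,"tz": 0,"jaw": 0},
    {"wx": 0,"wy": 0,"wz": 0,"tx": 0.0805,"ty": 0.3005,"tz": 0,"jaw": 0},
    {"wx": 0,"wy": 0,"wz": 0,"tx": 0.1152,"ty": 0.3167,"tz": 0,"jaw": 0},
    {"wx": 0,"wy": 0,"wz": 0,"tx": 0.1523,"ty": 0.3267,"tz": 0,"jaw": 0},
    {"wx": 0,"wy": 0,"wz": 0,"tx": 0.1905,"ty": 0.33,"tz": 0,"jaw": 0},
  ],
)

```text
time_s: 16.58
ee_pos: [486.6, 34.8, 97.0]
tcp_rot: [-0.001, 0.121, 0.993, -0.0]
wrist_force: [-6.8, -1.5, 3.0]
grip_width: 21.6
finger_force: 20.0
```

```bash
python3 -c "
from h import *
avg(3,(487.5,-19.9))"
```

```text
t 16.725 pos [487.28  34.72  97.07] F [-4.34  0.46  3.18] R 54.62 ang 90.23 Ft 4.34 Fr 0.48 w 21.7
```

Two turns back to 90°. Third turn.

Call:
servo_tool(
  series=[
    {"wx": 0,"wy": 0,"wz": 0,"tx": 0.0382,"ty": -0.0033,"tz": 0,"jaw": 0},
    {"wx": 0,"wy": 0,"wz": 0,"tx": 0.0752,"ty": -0.0133,"tz": 0,"jaw": 0},
    {"wx": 0,"wy": 0,"wz": 0,"tx": 0.11,"ty": -0.0295,"tz": 0,"jaw": 0},
    {"wx": 0,"wy": 0,"wz": 0,"tx": 0.1414,"ty": -0.0515,"tz": 0,"jaw": 0},
    {"wx": 0,"wy": 0,"wz": 0,"tx": 0.1685,"ty": -0.0786,"tz": 0,"jaw": 0},
    {"wx": 0,"wy": 0,"wz": 0,"tx": 0.1905,"ty": -0.11,"tz": 0,"jaw": 0},
    {"wx": 0,"wy": 0,"wz": 0,"tx": 0.2067,"ty": -0.1448,"tz": 0,"jaw": 0},
    {"wx": 0,"wy": 0,"wz": 0,"tx": 0.2167,"ty": -0.1818,"tz": 0,"jaw": 0},
    {"wx": 0,"wy": 0,"wz": 0,"tx": 0.22,"ty": -0.22,"tz": 0,"jaw": 0},
    {"wx": 0,"wy": 0,"wz": 0,"tx": 0.2167,"ty": -0.2582,"tz": 0,"jaw": 0},
    {"wx": 0,"wy": 0,"wz": 0,"tx": 0.2067,"ty": -0.2952,"tz": 0,"jaw": 0},
    {"wx": 0,"wy": 0,"wz": 0,"tx": 0.1905,"ty": -0.33,"tz": 0,"jaw": 0},
  ],
)

```text
time_s: 18.23
ee_pos: [535.5, -46.8, 97.3]
tcp_rot: [0.001, 0.121, 0.993, 0.001]
wrist_force: [1.4, 7.2, -1.8]
grip_width: 21.8
finger_force: 20.0
```

Call:
servo_tool(
  series=[
    {"wx": 0,"wy": 0,"wz": 0,"tx": -0.022,"ty": -0.0314,"tz": 0,"jaw": 0},
    {"wx": 0,"wy": 0,"wz": 0,"tx": -0.0491,"ty": -0.0585,"tz": 0,"jaw": 0},
    {"wx": 0,"wy": 0,"wz": 0,"tx": -0.0805,"ty": -0.0805,"tz": 0,"jaw": 0},
    {"wx": 0,"wy": 0,"wz": 0,"tx": -0.1153,"ty": -0.0967,"tz": 0,"jaw": 0},
    {"wx": 0,"wy": 0,"wz": 0,"tx": -0.1523,"ty": -0.1067,"tz": 0,"jaw": 0},
    {"wx": 0,"wy": 0,"wz": 0,"tx": -0.1905,"ty": -0.11,"tz": 0,"jaw": 0},
    {"wx": 0,"wy": 0,"wz": 0,"tx": -0.2287,"ty": -0.1067,"tz": 0,"jaw": 0},
    {"wx": 0,"wy": 0,"wz": 0,"tx": -0.2658,"ty": -0.0967,"tz": 0,"jaw": 0},
    {"wx": 0,"wy": 0,"wz": 0,"tx": -0.3005,"ty": -0.0805,"tz": 0,"jaw": 0},
    {"wx": 0,"wy": 0,"wz": 0,"tx": -0.3319,"ty": -0.0585,"tz": 0,"jaw": 0},
    {"wx": 0,"wy": 0,"wz": 0,"tx": -0.359,"ty": -0.0314,"tz": 0,"jaw": 0},
    {"wx": 0,"wy": 0,"wz": 0,"tx": -0.381,"ty": 0,"tz": 0,"jaw": 0},
  ],
)

```text
time_s: 19.73
ee_pos: [440.3, -49.1, 97.5]
tcp_rot: [0.002, 0.121, 0.993, -0.001]
wrist_force: [4.6, -5.8, -4.4]
grip_width: 21.6
finger_force: 20.0
```

Call:
servo_tool(
  series=[
    {"wx": 0,"wy": 0,"wz": 0,"tx": -0.0163,"ty": 0.0348,"tz": 0,"jaw": 0},
    {"wx": 0,"wy": 0,"wz": 0,"tx": -0.0262,"ty": 0.0718,"tz": 0,"jaw": 0},
    {"wx": 0,"wy": 0,"wz": 0,"tx": -0.0295,"ty": 0.11,"tz": 0,"jaw": 0},
    {"wx": 0,"wy": 0,"wz": 0,"tx": -0.0262,"ty": 0.1482,"tz": 0,"jaw": 0},
    {"wx": 0,"wy": 0,"wz": 0,"tx": -0.0163,"ty": 0.1852,"tz": 0,"jaw": 0},
    {"wx": 0,"wy": 0,"wz": 0,"tx": 0,"ty": 0.22,"tz": 0,"jaw": 0},
    {"wx": 0,"wy": 0,"wz": 0,"tx": 0.022,"ty": 0.2514,"tz": 0,"jaw": 0},
    {"wx": 0,"wy": 0,"wz": 0,"tx": 0.0491,"ty": 0.2785,"tz": 0,"jaw": 0},
    {"wx": 0,"wy": 0,"wz": 0,"tx": 0.0805,"ty": 0.3005,"tz": 0,"jaw": 0},
    {"wx": 0,"wy": 0,"wz": 0,"tx": 0.1152,"ty": 0.3167,"tz": 0,"jaw": 0},
    {"wx": 0,"wy": 0,"wz": 0,"tx": 0.1523,"ty": 0.3267,"tz": 0,"jaw": 0},
    {"wx": 0,"wy": 0,"wz": 0,"tx": 0.1905,"ty": 0.33,"tz": 0,"jaw": 0},
  ],
)

```text
time_s: 21.22
ee_pos: [486.4, 34.8, 97.0]
tcp_rot: [-0.001, 0.121, 0.993, -0.0]
wrist_force: [-7.5, -1.3, 4.0]
grip_width: 21.7
finger_force: 20.0
```

```bash
python3 -c "
from h import *
avg(8,(487.5,-19.9))
rows((487.3,34.7),(487.3,-20.3),90,-4,5)"
```

```text
t 21.625 pos [486.9   34.72  97.06] F [-5.26  0.67  2.83] R 54.63 ang 90.63 Ft 5.25 Fr 0.72 w 21.5
[(0.0153, -0.0005), (0.0306, -0.0021), (0.0457, -0.0048), (0.0606, -0.0085), (0.0752, -0.0133)]
```

Call:
servo_tool(
  series=[
    {"wx": 0,"wy": 0,"wz": 0,"tx": 0.0153,"ty": -0.0005,"tz": 0,"jaw": 0},
    {"wx": 0,"wy": 0,"wz": 0,"tx": 0.0306,"ty": -0.0021,"tz": 0,"jaw": 0},
    {"wx": 0,"wy": 0,"wz": 0,"tx": 0.0457,"ty": -0.0048,"tz": 0,"jaw": 0},
    {"wx": 0,"wy": 0,"wz": 0,"tx": 0.0587,"ty": -0.008,"tz": 0,"jaw": 0},
    {"wx": 0,"wy": 0,"wz": 0,"tx": 0.0587,"ty": -0.008,"tz": 0,"jaw": 0},
  ],
)

```text
time_s: 22.25
ee_pos: [501.5, 32.9, 97.0]
tcp_rot: [-0.0, 0.121, 0.993, 0.0]
wrist_force: [-7.0, 1.4, 3.9]
grip_width: 22.0
finger_force: 20.0
```

```bash
python3 -c "
from h import *
avg(8,(487.5,-19.9))"
```

```text
t 22.65 pos [501.42  32.9   96.99] F [-6.03  1.35  3.19] R 54.61 ang 75.23 Ft 6.17 Fr -0.23 w 21.5
```

Call:
servo_tool(
  series=[
    {"wx": 0,"wy": 0,"wz": 0,"tx": 0.0064,"ty": -0.0017,"tz": 0,"jaw": 0},
    {"wx": 0,"wy": 0,"wz": 0,"tx": 0.0064,"ty": -0.0017,"tz": 0,"jaw": 0},
  ],
)

```text
time_s: 22.9
ee_pos: [503.0, 32.5, 97.0]
tcp_rot: [-0.001, 0.121, 0.993, 0.0]
wrist_force: [-5.7, 1.5, 4.2]
grip_width: 21.5
finger_force: 20.0
```

```bash
python3 -c "
from h import *
avg(8,(487.5,-19.9))"
```

```text
t 23.3 pos [502.93  32.5   96.97] F [-6.33  1.74  3.37] R 54.62 ang 73.59 Ft 6.56 Fr -0.12 w 21.5
```

Call:
servo_tool(
  series=[
    {"wx": 0,"wy": 0,"wz": 0,"tx": -0.0118,"ty": 0.003,"tz": 0,"jaw": 0},
    {"wx": 0,"wy": 0,"wz": 0,"tx": -0.0236,"ty": 0.0058,"tz": 0,"jaw": 0},
    {"wx": 0,"wy": 0,"wz": 0,"tx": -0.0236,"ty": 0.0058,"tz": 0,"jaw": 0},
  ],
)

```text
time_s: 23.68
ee_pos: [497.9, 33.6, 97.2]
tcp_rot: [0.001, 0.121, 0.993, 0.0]
wrist_force: [-0.8, -0.1, -0.7]
grip_width: 21.9
finger_force: 20.0
```

```bash
python3 -c "
from h import *
avg(6,(487.5,-19.9))"
```

```text
t 23.975 pos [497.93  33.64  97.21] F [-0.71 -0.04  0.22] R 54.54 ang 78.97 Ft 0.69 Fr -0.18 w 21.5
```

Call:
servo_tool(
  series=[
    {"wx": 0,"wy": 0,"wz": 0,"tx": 0,"ty": 0,"tz": 0,"jaw": 1},
    {"wx": 0,"wy": 0,"wz": 0,"tx": 0,"ty": 0,"tz": 0,"jaw": 1},
    {"wx": 0,"wy": 0,"wz": 0,"tx": 0,"ty": 0,"tz": 0,"jaw": 1},
    {"wx": 0,"wy": 0,"wz": 0,"tx": 0,"ty": 0,"tz": 0,"jaw": 1},
    {"wx": 0,"wy": 0,"wz": 0,"tx": 0,"ty": 0,"tz": 0,"jaw": 1},
  ],
)

```text
time_s: 24.6
ee_pos: [497.7, 33.7, 97.2]
tcp_rot: [0.0, 0.121, 0.993, 0.0]
wrist_force: [0.5, -0.2, -0.2]
grip_width: 67.0
finger_force: 0.0
```

Call:
servo_tool(
  series=[
    {"wx": 0,"wy": 0,"wz": 0,"tx": 0,"ty": 0,"tz": 0.12,"jaw": 1},
    {"wx": 0,"wy": 0,"wz": 0,"tx": 0,"ty": 0,"tz": 0.24,"jaw": 1},
    {"wx": 0,"wy": 0,"wz": 0,"tx": 0,"ty": 0,"tz": 0.36,"jaw": 1},
    {"wx": 0,"wy": 0,"wz": 0,"tx": -0.09,"ty": -0.17,"tz": 0.36,"jaw": 0},
    {"wx": 0,"wy": 0,"wz": 0,"tx": -0.18,"ty": -0.33,"tz": 0.36,"jaw": 0},
    {"wx": 0,"wy": 0,"wz": 0,"tx": -0.27,"ty": -0.5,"tz": 0.36,"jaw": 0},
    {"wx": 0,"wy": 0,"wz": 0,"tx": -0.361,"ty": -0.658,"tz": 0.36,"jaw": 0},
    {"wx": 0,"wy": 0,"wz": 0,"tx": -0.361,"ty": -0.658,"tz": 0.36,"jaw": 0},
    {"wx": 0,"wy": 0,"wz": 0,"tx": -0.361,"ty": -0.658,"tz": 0.36,"jaw": 0},
    {"wx": 0,"wy": 0,"wz": 0,"tx": -0.361,"ty": -0.658,"tz": 0.36,"jaw": 0},
  ],
)

```text
time_s: 25.85
ee_pos: [407.9, -129.9, 187.1]
tcp_rot: [0.0, 0.12, 0.993, 0.0]
wrist_force: [-0.2, 0.2, 0.1]
grip_width: 27.2
finger_force: 0.0
```

Run:
```python
from h import *
import cv2
c=cams.capture("scene");a=cv2.resize(c["pixels"][200:300,215:315,::-1],(500,500),interpolation=cv2.INTER_CUBIC)
cv2.imwrite("pics/r1.png",a)
avg(2)
```

```text
t 26.0 pos [ 407.82 -129.97  187.06] F [ 0.03 -0.23 -0.35] R 136.68 ang -125.87 Ft 0.16 Fr 0.17 w 15.6
```

View pics/r1.png

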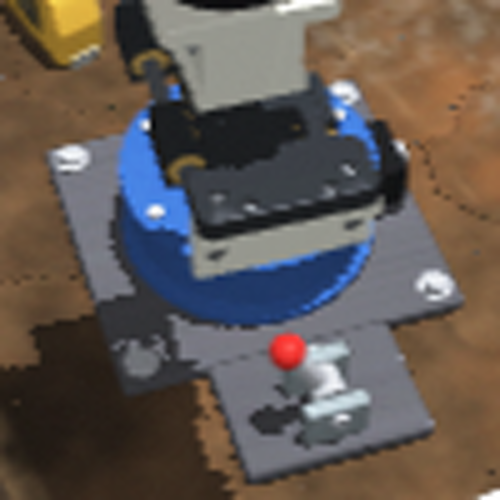

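The knob is still at its start side, at crop (288,350). The crank is hidden behind the gripper, but the force and angle readings before release agreed, so I'll go on to the lever.

Call:
servo_tool(
  series=[
    {"wx": 0,"wy": 0,"wz": 0,"tx": 0,"ty": 0,"tz": -0.15,"jaw": 0},
    {"wx": 0,"wy": 0,"wz": 0,"tx": 0,"ty": 0,"tz": -0.3,"jaw": 0},
    {"wx": 0,"wy": 0,"wz": 0,"tx": 0,"ty": 0,"tz": -0.4,"jaw": 0},
    {"wx": 0,"wy": 0,"wz": 0,"tx": 0,"ty": 0,"tz": -0.472,"jaw": 0},
    {"wx": 0,"wy": 0,"wz": 0,"tx": 0,"ty": 0,"tz": -0.472,"jaw": 0},
  ],
)

```text
time_s: 26.62
ee_pos: [406.3, -129.7, 67.6]
tcp_rot: [-0.002, 0.12, 0.993, 0.001]
wrist_force: [0.1, 0.4, 0.3]
grip_width: 0.6
finger_force: 0.0
```

Call:
servo_tool(
  series=[
    {"wx": 0,"wy": 0,"wz": 0,"tx": 0.02,"ty": -0.004,"tz": 0,"jaw": 0},
    {"wx": 0,"wy": 0,"wz": 0,"tx": 0.04,"ty": -0.009,"tz": 0,"jaw": 0},
    {"wx": 0,"wy": 0,"wz": 0,"tx": 0.06,"ty": -0.013,"tz": 0,"jaw": 0},
    {"wx": 0,"wy": 0,"wz": 0,"tx": 0.08,"ty": -0.017,"tz": 0,"jaw": 0},
    {"wx": 0,"wy": 0,"wz": 0,"tx": 0.1,"ty": -0.021,"tz": 0,"jaw": 0},
    {"wx": 0,"wy": 0,"wz": 0,"tx": 0.12,"ty": -0.026,"tz": 0,"jaw": 0},
  ],
)

```text
time_s: 27.38
ee_pos: [437.8, -137.3, 69.1]
tcp_rot: [-0.0, 0.121, 0.993, 0.0]
wrist_force: [-1.6, 1.5, 1.8]
grip_width: 0.2
finger_force: 1.2
```

Call:
servo_tool(
  series=[
    {"wx": 0,"wy": 0,"wz": 0,"tx": 0.02,"ty": -0.004,"tz": 0,"jaw": 0},
    {"wx": 0,"wy": 0,"wz": 0,"tx": 0.04,"ty": -0.009,"tz": 0,"jaw": 0},
    {"wx": 0,"wy": 0,"wz": 0,"tx": 0.06,"ty": -0.013,"tz": 0,"jaw": 0},
    {"wx": 0,"wy": 0,"wz": 0,"tx": 0.08,"ty": -0.017,"tz": 0,"jaw": 0},
    {"wx": 0,"wy": 0,"wz": 0,"tx": 0.095,"ty": -0.02,"tz": 0,"jaw": 0},
    {"wx": 0,"wy": 0,"wz": 0,"tx": 0.095,"ty": -0.02,"tz": 0,"jaw": 0},
  ],
)

```text
time_s: 28.12
ee_pos: [461.3, -142.3, 69.0]
tcp_rot: [-0.0, 0.121, 0.993, 0.0]
wrist_force: [-1.1, 1.5, -0.4]
grip_width: 0.4
finger_force: 0.4
```

Call:
servo_tool(
  series=[
    {"wx": 0,"wy": 0,"wz": 0,"tx": 0.01,"ty": -0.002,"tz": 0,"jaw": 0},
    {"wx": 0,"wy": 0,"wz": 0,"tx": 0.01,"ty": -0.002,"tz": 0,"jaw": 0},
  ],
)

```text
time_s: 28.38
ee_pos: [463.7, -142.8, 69.1]
tcp_rot: [-0.0, 0.121, 0.993, 0.0]
wrist_force: [-2.1, 1.0, -0.9]
grip_width: 0.7
finger_force: 0.7
```

Call:
servo_tool(
  series=[
    {"wx": 0,"wy": 0,"wz": 0,"tx": 0.01,"ty": -0.002,"tz": 0,"jaw": 0},
    {"wx": 0,"wy": 0,"wz": 0,"tx": 0.01,"ty": -0.002,"tz": 0,"jaw": 0},
  ],
)

```text
time_s: 28.62
ee_pos: [465.2, -143.1, 68.7]
tcp_rot: [-0.001, 0.121, 0.993, 0.0]
wrist_force: [-6.6, 1.9, 1.1]
grip_width: 0.3
finger_force: 3.2
```

Call:
servo_tool(
  series=[
    {"wx": 0,"wy": 0,"wz": 0,"tx": 0.008,"ty": -0.002,"tz": 0,"jaw": 0},
    {"wx": 0,"wy": 0,"wz": 0,"tx": 0.008,"ty": -0.002,"tz": 0,"jaw": 0},
  ],
)

```text
time_s: 28.88
ee_pos: [465.7, -143.2, 68.5]
tcp_rot: [-0.003, 0.121, 0.993, 0.0]
wrist_force: [-14.5, 1.6, 7.8]
grip_width: 0.6
finger_force: 7.5
```

The lever is at its stop: the force rose to 14.5 N. I'll back off, lift and move clear for a check.

Call:
servo_tool(
  series=[
    {"wx": 0,"wy": 0,"wz": 0,"tx": -0.04,"ty": 0.009,"tz": 0,"jaw": 0},
    {"wx": 0,"wy": 0,"wz": 0,"tx": -0.1,"ty": 0.02,"tz": 0,"jaw": 0},
    {"wx": 0,"wy": 0,"wz": 0,"tx": -0.15,"ty": 0.03,"tz": 0.2,"jaw": 0},
    {"wx": 0,"wy": 0,"wz": 0,"tx": -0.15,"ty": 0.03,"tz": 0.4,"jaw": 0},
    {"wx": 0,"wy": 0,"wz": 0,"tx": -0.15,"ty": 0.03,"tz": 0.6,"jaw": 0},
    {"wx": 0,"wy": 0,"wz": 0,"tx": -0.15,"ty": 0.25,"tz": 0.7,"jaw": 0},
    {"wx": 0,"wy": 0,"wz": 0,"tx": -0.15,"ty": 0.5,"tz": 0.7,"jaw": 0},
    {"wx": 0,"wy": 0,"wz": 0,"tx": -0.15,"ty": 0.75,"tz": 0.7,"jaw": 0},
    {"wx": 0,"wy": 0,"wz": 0,"tx": -0.15,"ty": 1,"tz": 0.7,"jaw": 0},
  ],
)

```text
time_s: 30.0
ee_pos: [430.9, 108.2, 245.0]
tcp_rot: [0.002, 0.121, 0.993, 0.0]
wrist_force: [1.1, 0.1, 1.3]
grip_width: 0.2
finger_force: 0.0
```

Call:
servo_tool(
  series=[
    {"wx": 0,"wy": 0,"wz": 0,"tx": 0,"ty": 0.25,"tz": 0,"jaw": 0},
    {"wx": 0,"wy": 0,"wz": 0,"tx": 0,"ty": 0.5,"tz": 0,"jaw": 0},
    {"wx": 0,"wy": 0,"wz": 0,"tx": 0,"ty": 0.75,"tz": 0,"jaw": 0},
    {"wx": 0,"wy": 0,"wz": 0,"tx": 0,"ty": 0.85,"tz": 0,"jaw": 0},
  ],
)

```text
time_s: 30.5
ee_pos: [430.2, 322.1, 244.4]
tcp_rot: [0.001, 0.119, 0.993, 0.001]
wrist_force: [-0.4, -1.0, -0.1]
grip_width: 0.5
finger_force: 0.0
```

Run:
```python
from h import *
import cv2
z=lambda a:cv2.resize(a,(400,400),interpolation=cv2.INTER_CUBIC)
a=cams.capture("top")["pixels"][150:250,240:340,::-1];b=cams.capture("scene")["pixels"][200:300,215:315,::-1]
t=cams.capture("top")["pixels"][150:250,290:390,::-1]
cv2.imwrite("pics/f.png",np.hstack([z(a),z(b)]))
print(arm.read_state()["ee_pos"],arm.read_state()["time_s"])
```

```text
[430.48990434 319.80606777 244.19773244] 30.65
```

View pics/f.png

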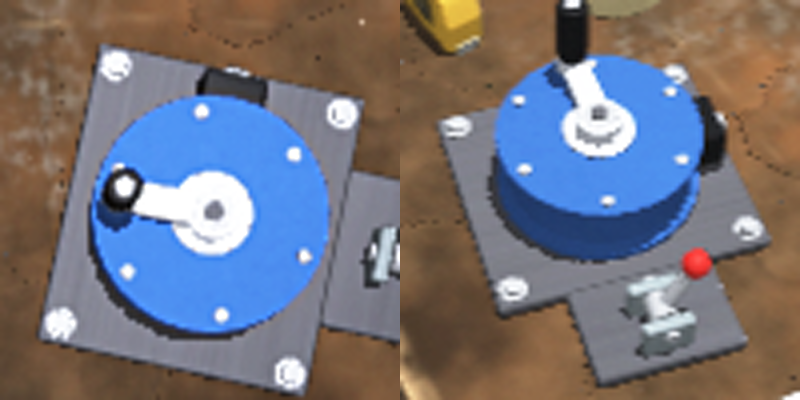

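The check picture shows the lever knob over on the +x side, at (697,263). The handle top is at (124,186) and the spindle at (213,211) in the top crop, both steady, and the tape measure hasn't moved. I'll check the crank angle and hand in if it agrees.

Run:
```python
from h import *
T=cams.capture("top")
p=onplane(T,124/4+240-.4,186/4+150-.4,128)[:2]-onplane(T,213/4+240-.4,211/4+150-.4,80)[:2]
a=np.degrees(np.arctan2(p[1],p[0]));print(np.hypot(*p),a)
if abs(a-79.3)<4: print(job.close_job())
```

```text
54.45708682314409 79.05365842719496
the job is handed in; nothing more can be done
None
```

The job is handed in: I wound the reel back to its stop (10.5 N at most), wound it three full turns clockwise, let it go, and pushed the lock lever fully over; the final camera check put the crank within 1° of the stop angle, and the robot stayed clear of the tools throughout.

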